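# Index the drilling table and load its empty nest

### The arm

A 7-joint arm with a two-finger parallel gripper is mounted at the origin on the work surface. World frame = base frame: x ahead of the robot, y to its left, z up, the work surface at z = 0. Lengths are in m, angles in rad, forces in N, time in s.
With the tool pointing down it reaches from about 0.35 to 0.9 m from the base axis. Payload 19.9 kg.
Tool frame: the origin (TCP) lies midway between the tips of the shut fingers; the grasp point (between the pads) lies 19 mm behind it; z points along the fingers, y is the direction in which the jaws open and shut (so a half turn about z gives the same grasp; the last joint's range is limited). The gripper opens to 94 mm and grips with 3 to 60 N. Pads are 16 mm wide; open, the fingers measure 119 mm over their backs; the gripper's body (75 mm by 177 mm) begins 78 mm behind the grasp point.
Start: joints at [1.123, 0.417, -0.01, 1.614, 0.005, 1.111, -0.053], TCP at [0.247, -0.574, 0.205] pointing down, gripper open.
Joint ranges: [-2.81, 2.81], [-0.39, 2.02], [-1.27, 1.25], [0.06, 2.57], [-1.19, 4.33], [0.19, 2], [-2.82, 2.82]. Speed limits (rad/s): [1.89, 1.89, 2.39, 2.39, 3.01, 3.01, 3.01].

### API

Orientations are given as a rotation vector (axis times angle).
In Python, from workcell import observe, get_image, camera_info, sign_off gives the robot as it stands. The module is installed in compiled form; this text tells all that it offers.
- The arm moves only by the shell command python3 -m creep 'ROWS'. ROWS is JSON, a list of rows, each an object with "travel": the shift along the tool's x, y, z normalised to -1 to 1, where 1 is 4 cm, a list of three; "angular": the turn, a rotation vector about the tool's x, y, z normalised to -1 to 1, where 1 is 180 degrees, a list of three; "hand": the opening, from -1 (shut) to 1 (fully open). A call has 1 to 20 rows; each row shifts and turns the pose as measured when the row begins, along the tool's axes as they then stand; what a row does not reach is not made up. A row lasts 1/8 s, in which the tool goes at most 62.5 mm and 10.7 degrees, less where a joint would pass 70% of its speed; a pose out of reach is approached as far as the arm can. A call with a number of a shift or a turn outside -1 to 1 is refused whole. A call with a gripper value outside its range is refused whole. The fingers move at their own pace and stop on an object; the grip force is fixed at half the most. Time passes only in rows, so rows that do not move let the fingers close. It gives the time, the measured TCP pose, the force and the opening at its end, in the units of the state.
- observe(): the state, without advancing time (a new reading comes with each control period).
- get_image(name): name is "scene" or "top" or "wrist"; returns the picture (420x560x3 uint8, red, green, blue); there is no depth.
- camera_info(name): a dict with "K" (3x3 intrinsics, pixels), "pose" (4x4, takes a point from camera to world coordinates). Camera axes: x right, y down, z forward; pixel columns grow to the right and rows downward; lengths in m; the calibration is good to about 2 mm. A picture is of the moment at which its call begins: read the wrist's pose just before it. camera_info takes no time and is no camera call; for the wrist camera it gives the pose at the moment of the call.
- sign_off(): hands the job in, once; it reports no verdict.
The state is a dict: "time_s": time; "q": joint angles; "joint_velocities": joint speeds; "joint_efforts": joint torques, N m; "position": TCP position; "orientation": TCP orientation; "contact_force": force on the tool from outside, world axes, zero at the start; "ft_torque": the same for the moment, N m; "grip_width": finger opening in m.
Only numpy, scipy, OpenCV 4.12 (cv2) and the standard library are available. Lean on these libraries where they do the work, as an engineer would, in place of code of your own. Each camera call takes 0.05 s, during which the arm holds its last target. There are 200 camera calls.

### The job

The rotary drilling table has been left between two index positions. Push its dial counter-clockwise (seen from above) by its upright posts, gently and never with more than about 20 N on it, until it has dropped into the next index position, and let go of it so that it stays there. Then stand the loose round bar blank fully home in the empty nest, and leave everything else on the bench where it is.

Things in the scene. Friction and masses are not known exactly. Their poses are not given: they have to be found in the camera images.
- base: base of a rotary index table: 200 mm square foot plate bolted to the bench; it cannot move. Origin: centre of its underside, on the bench and on the dial's turning axis; z up. Round the dial on it, 92 mm from the axis, stand in turn every 45 degrees four nests and four push posts. Three nests hold clamped blanks standing 70 mm above the dial face; the fourth is empty
- dial_axis (a point): point on the dial's turning axis at the height of the dial's top face; does not turn. The dial is an aluminium disc, 240 mm diameter, 12 mm thick, top face 80 mm above the bench, with a flat hub (44 mm diameter, 19 mm high) in the middle. It has an even drag: 2 to 3 N at a post moves it, and between index positions it stays where it is left
- dial (a joint): angle of the dial on its base, rad, growing counter-clockwise seen from above; 0: the empty nest points along -x of the base. It starts between index positions, at -0.95 to -0.5. The next one (counter-clockwise) lies somewhere from -0.22 to +0.22, new every time, and is found by feel; the others are 90 degrees apart. There a sprung pin drops into a notch from about 5 degrees away and pulls the dial in
- index_pin (a joint): sprung index pin under the dial, m, out of sight: about 0.001 while its roller runs on the dial's flat underside, 0.005 to 0.006 when dropped into a notch. In a notch the dial is held springily: pushed on, the force at a post rises from the drag by about 3 N per mm, and near 20 N the pin rides out of the notch and the dial runs on; let go before that, it springs back to the notch's centre
- nest (a point): the empty nest on the dial: a dark steel cup, 34 mm inner diameter opening to 38 mm at the mouth, 46 to 50 mm outside, 18 mm deep. The point is the centre of its floor, which is the dial's top face; it turns with the dial
- blank_mid (a point): the loose blank: a plain ROUND aluminium bar piece, 30 mm diameter, 70 mm high, about 0.13 kg, standing upright on the bench; the point is its centre, half-way up, z along its length
- post0 (a point): push post 0: upright steel pin, 16 mm diameter, 50 mm high, on the dial; the point is half-way up it, 25 mm over the dial's face. Seen from above it stands 135 degrees clockwise round the dial from the empty nest
- post1 (a point): push post 1: upright steel pin, 16 mm diameter, 50 mm high, on the dial; the point is half-way up it, 25 mm over the dial's face. Seen from above it stands 45 degrees clockwise round the dial from the empty nest
- post2 (a point): push post 2: upright steel pin, 16 mm diameter, 50 mm high, on the dial; the point is half-way up it, 25 mm over the dial's face. Seen from above it stands 45 degrees counter-clockwise round the dial from the empty nest
- post3 (a point): push post 3: upright steel pin, 16 mm diameter, 50 mm high, on the dial; the point is half-way up it, 25 mm over the dial's face. Seen from above it stands 135 degrees counter-clockwise round the dial from the empty nest
- square_bar: bystander: a loose SQUARE aluminium bar end, 30 x 30 x 70 mm, standing; not the blank; origin under its centre
- stub: bystander: a loose short fat round aluminium stub, 48 mm diameter, 40 mm high, standing; not the blank; origin under its centre
- glue: bystander: a white glue bottle, 56 mm diameter, 150 mm high; origin under its centre
- screwdriver: bystander: a screwdriver lying on the bench
- mug: bystander: a white mug, 80 mm diameter, 90 mm high; origin under its centre
- collar: bystander: a steel collar lying flat, 52 mm diameter, 18 mm high
- brush: bystander: a hand brush lying on the bench
Mind the look-alikes: they are no part of the job. What is shaped like the part that bears blank_mid but brown or orange is not meant.

How it is judged:
By the outcome, as a careful person would: the job done as asked, in the order asked, and still so for the second after the job is handed in, with the robot touching nothing.
It also fails if it takes over 64 s, if anything falls off the work surface, if the arm or the gripper's body presses on something with over 40 N, if the wrist force passes 120 N, or if a joint passes its speed limit or range.

## Working session

There is one attempt and no reset: what is moved stays moved. The work goes in short steps, Python scripts to look and compute and a shell command to move; the robot and the scene stay as the last step left them, time stands still between calls to the robot, and variables do not carry over. Pictures are saved under pics/ and viewed, about 8 in all and at most 12, crops included, and the job is handed in when it is done.

```bash
mkdir -p pics
cat > h.py <<'E'
import numpy as np,cv2
from workcell import *
def save(name,fn,crop=None,scale=1):
    ci=camera_info(name); im=get_image(name)
    np.savez('pics/'+fn+'.npz',K=ci['K'],T=ci['pose'],im=im)
    cv2.imwrite('pics/'+fn+'.png',im[:,:,::-1])
def crop(fn,out,x0,y0,x1,y1,s):
    im=cv2.imread('pics/'+fn+'.png')[y0:y1,x0:x1]
    cv2.imwrite('pics/'+out+'.png',cv2.resize(im,None,fx=s,fy=s,interpolation=cv2.INTER_CUBIC))
def ray(fn,u,v,z):
    d=np.load('pics/'+fn+'.npz');K,T=np.array(d['K']),np.array(d['T'])
    r=T[:3,:3]@np.linalg.solve(K,[u,v,1]);c=T[:3,3]
    return c+r*(z-c[2])/r[2]
def proj(fn,p):
    d=np.load('pics/'+fn+'.npz');K,T=d['K'],d['T']
    q=K@(T[:3,:3].T@(np.array(p)-T[:3,3]));return q[:2]/q[2]
E
python3 - <<'E'
from h import *
for n in('top','scene'):
    save(n,n+'1'); c=camera_info(n); print(n,np.round(c['pose'],3).tolist(),np.round(c['K'],1).tolist())
a,b=[cv2.imread(f'pics/{n}1.png') for n in('top','scene')]
s=observe();print({k:np.round(v,4).tolist() for k,v in s.items()})
E
```

```text
top [[-0.005, -0.986, 0.164, 0.306], [-1.0, 0.004, -0.006, 0.09], [0.005, -0.164, -0.986, 1.384], [0.0, 0.0, 0.0, 1.0]] [[393.5, 0.0, 282.5], [0.0, 393.5, 210.5], [0.0, 0.0, 1.0]]
scene [[0.001, 0.786, -0.618, 1.241], [1.0, 0.001, 0.002, 0.09], [0.002, -0.618, -0.786, 1.012], [0.0, 0.0, 0.0, 1.0]] [[431.5, 0.0, 280.6], [0.0, 431.5, 209.6], [0.0, 0.0, 1.0]]
{'time_s': 0.1, 'q': [1.1225, 0.4179, -0.0103, 1.6141, 0.0047, 1.1107, -0.053], 'joint_velocities': [-0.0, -0.0025, 0.0003, -0.0027, 0.0023, -0.0003, -0.0], 'joint_efforts': [0.0013, -85.2592, 0.6399, -42.6698, -0.0489, 0.0163, 0.0], 'position': [0.2472, -0.5737, 0.2049], 'orientation': [-3.0758, -0.6344, 0.0004], 'contact_force': [-0.3704, -0.2946, -0.465], 'ft_torque': [0.0674, -0.0515, 0.051], 'grip_width': 0.0936}
```

View pics/top1.png

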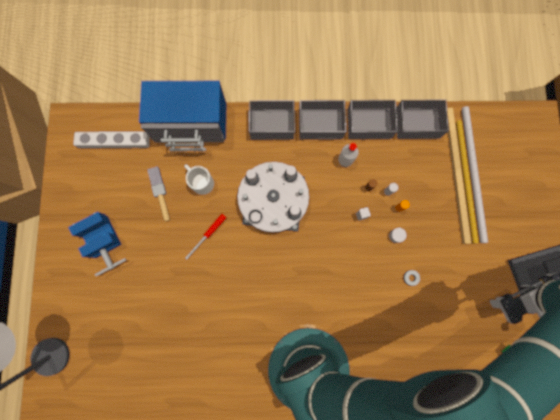

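View pics/scene1.png

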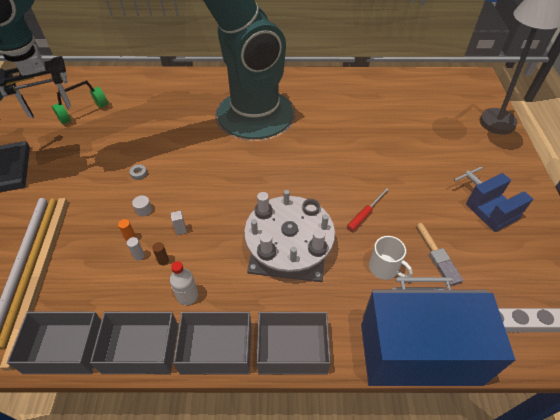

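Scene view: the silver upright at (137,248) fits the blank. Its look-alikes are orange (127,230), brown (160,253), square (178,222) and the fat stub (142,205). The dial is at (290,230), with the empty nest at (311,208). I'll confirm in an enlarged crop.

Run:
```python
from h import *
a=cv2.imread('pics/scene1.png')[165:315,100:350]; b=cv2.imread('pics/top1.png')[145:255,225:425]
a=cv2.resize(a,(560,336),interpolation=2)  # x2.24
cv2.imwrite('pics/c1.png',cv2.resize(cv2.imread('pics/scene1.png')[175:290,100:350],None,fx=3.2,fy=3.2,interpolation=2))
cv2.imwrite('pics/c2.png',cv2.resize(b,None,fx=4,fy=4,interpolation=2))
```

```text
(no output)
```

View pics/c1.png

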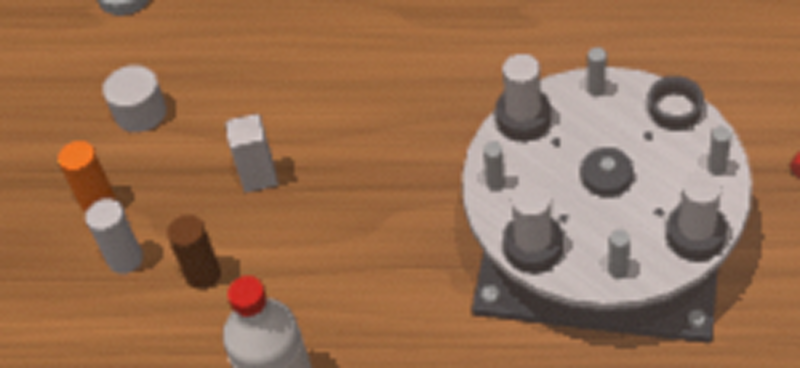

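View pics/c2.png

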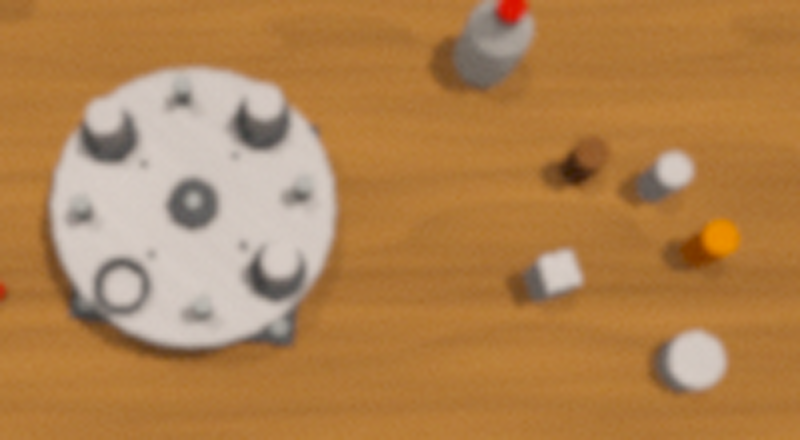

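The crops confirm it. The blank is the plain silver round piece at c1 (104,215) / c2 (674,170): the square one has a square top, the stub is fat, and the others are coloured. The empty nest is at c2 (121,287) / c1 (676,100).

Run:
```python
from h import *
S=lambda u,v,z:ray('scene1',100+(u+.5)/3.2-.5,175+(v+.5)/3.2-.5,z)[:2]
T=lambda u,v,z:ray('top1',225+(u+.5)/4-.5,145+(v+.5)/4-.5,z)[:2]
def show(n,s,t,z):
    s,t=S(*s,z),T(*t,z);print(n,np.round(s,4),np.round(t,4));return (s+t)/2
show('blank',(104,215),(674,170),.07)
c=show('hub',(606,162),(193,201),.099)
show('square',(246,128),(559,270),.07);show('stub',(132,82),(695,360),.04);show('orange',(78,153),(720,238),.07);show('brown',(188,229),(590,155),.07)
print('dial',T(193,208,.08),S(607,185,.08))
n=show('nest',(676,97),(121,287),.098)
for k,s in zip('abcd',[(597,53),(721,132),(619,238),(493,148)]):
    p=S(*s,.13);print(k,p,np.degrees(np.arctan2(*(p-c)[::-1])),np.linalg.norm(p-c))
for k,s in dict(B1=(521,64),B2=(533,197),B3=(700,190)).items():
    p=S(*s,.15);print(k,p,np.degrees(np.arctan2(*(p-c)[::-1])),np.linalg.norm(p-c))
print('nest',n,np.degrees(np.arctan2(*(n-c)[::-1])),np.linalg.norm(n-c))
print('base corners',S(490,293,.0),S(697,318,.0),T(95,310,0),T(283,330,0))
```

```text
blank [ 0.6087 -0.2964] [ 0.6044 -0.2968]
hub [0.5757 0.1145] [0.5729 0.1144]
square [ 0.5188 -0.1935] [ 0.5181 -0.1949]
stub [ 0.4431 -0.314 ] [ 0.4442 -0.3152]
orange [ 0.5456 -0.3318] [ 0.5451 -0.333 ]
brown [ 0.6223 -0.2253] [ 0.6178 -0.2254]
dial [0.57076563 0.11472907] [0.5853099  0.11555214]
nest [0.5067 0.1749] [0.5008 0.1739]
a [0.4850226  0.10755824] -175.59268839917826 0.08952783211256995
b [0.56841591 0.20645458] 93.64998913872897 0.09220348782916188
c [0.6695387  0.12262653] 4.913343224899898 0.09560431501036251
d [0.58462356 0.0239207 ] -83.48456273698427 0.0911058431710614
B1 [0.51406181 0.04503196] -130.94825605022007 0.09189195327299197
B2 [0.64571371 0.05744768] -38.58539711178085 0.0913776255583019
B3 [0.63914241 0.18427869] 47.119001205312195 0.09531053496049817
nest [0.50373204 0.17438114] 139.64847016923227 0.09257960900954583
base corners [0.64052005 0.0174309 ] [0.66445285 0.19106563] [0.49511267 0.20322032] [0.47655762 0.03666816]
```

```bash
python3 -m creep '[{"travel":[0.61,-0.71,0],"angular":[0,0,0],"hand":-1},{"travel":[0.61,-0.71,0],"angular":[0,0,0],"hand":-1},{"travel":[0.61,-0.71,0],"angular":[0,0,0],"hand":-1},{"travel":[0.61,-0.71,0],"angular":[0,0,0],"hand":-1},{"travel":[0.61,-0.71,0],"angular":[0,0,0],"hand":-1},{"travel":[0.61,-0.71,0],"angular":[0,0,0],"hand":-1},{"travel":[0.61,-0.71,0],"angular":[0,0,0],"hand":-1},{"travel":[0.61,-0.71,0],"angular":[0,0,0],"hand":-1},{"travel":[0.61,-0.71,0],"angular":[0,0,0],"hand":-1},{"travel":[0.61,-0.71,0],"angular":[0,0,0],"hand":-1},{"travel":[0.61,-0.71,0],"angular":[0,0,0],"hand":-1},{"travel":[0.61,-0.71,0],"angular":[0,0,0],"hand":-1},{"travel":[0.61,-0.71,0],"angular":[0,0,0],"hand":-1},{"travel":[0.61,-0.71,0],"angular":[0,0,0],"hand":-1},{"travel":[0.61,-0.71,0],"angular":[0,0,0],"hand":-1},{"travel":[0.61,-0.71,0],"angular":[0,0,0],"hand":-1},{"travel":[0.61,-0.71,0],"angular":[0,0,0],"hand":-1},{"travel":[0.61,-0.71,0],"angular":[0,0,0],"hand":-1},{"travel":[0,0,0],"angular":[0,0,0],"hand":-1}]'
cat >> h.py <<'E'
from scipy.spatial.transform import Rotation as Rn
def rel(tx,ty,tz=None):
    s=observe();p=np.array(s['position']);R=Rn.from_rotvec(s['orientation']).as_matrix()
    d=np.array([tx,ty,p[2] if tz is None else tz])-p
    print('t',s['time_s'],'p',np.round(p,4),'xdeg',round(np.degrees(np.arctan2(R[1,0],R[0,0])),2),'tilt',np.round(R[:2,2],3),'F',np.round(s['contact_force'],1),'w',round(s['grip_width'],4),'units',np.round(R.T@d/.04,2))
E
python3 -c "
from h import *
rel(.469,.139,.107);save('wrist','w1')"
```

```text
time_s: 2.48
position: [0.451, 0.0919, 0.2029]
orientation: [-3.072, -0.632, 0.006]
contact_force: [-0.4, -1.2, -0.2]
grip_width: 0.0001
t 2.475 p [0.451  0.0919 0.2029] xdeg 23.26 tilt [-0.005  0.004] F [-0.4 -1.2 -0.2] w 0.0001 units [ 0.89 -0.89  2.4 ]
```

View pics/w1.png

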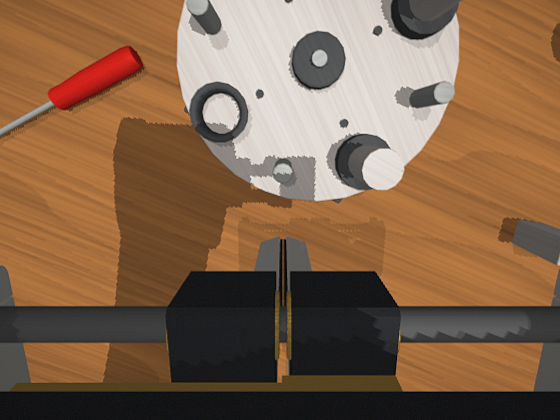

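Wrist view: hub centre (318,60), empty nest rim (218,111), post2 top (283,166), a seated blank's top (383,169), post0 top (443,92).

```bash
python3 -c "
from h import *
c=ray('w1',318,58,.099)[:2];print('hub',c)
for n,u,v,z in(('nest',218,110,.098),('post2',283,165,.13),('B1',383,169,.15),('post0',443,92,.13)):
  p=ray('w1',u,v,z)[:2];print(n,p,np.degrees(np.arctan2(*(p-c)[::-1])),np.linalg.norm(p-c))
rel(.469,.139,.107)"
```

```text
hub [0.57533801 0.11489665]
nest [0.50719871 0.17393247] 139.0943749980143 0.09015649483539685
post2 [0.4899393  0.10816961] -175.49598872082305 0.0856632485200571
B1 [0.51685459 0.04361602] -129.3677614070173 0.09220215904502761
post0 [0.58337863 0.0231419 ] -84.99186950312364 0.09210637871242927
t 2.525 p [0.4507 0.0905 0.2028] xdeg 23.18 tilt [-0.005  0.003] F [0.6 0.4 0. ] w 0.0004 units [ 0.91 -0.92  2.4 ]
```

```bash
python3 -m creep '[{"travel":[0.47,-0.5,0],"angular":[0,0,0],"hand":-1},{"travel":[0.47,-0.5,0],"angular":[0,0,0],"hand":-1},{"travel":[0,0,0.6],"angular":[0,0,0],"hand":-1},{"travel":[0,0,0.6],"angular":[0,0,0],"hand":-1},{"travel":[0,0,0.6],"angular":[0,0,0],"hand":-1},{"travel":[0,0,0.5],"angular":[0,0,0],"hand":-1},{"travel":[0,0,0],"angular":[0,0,0],"hand":-1}]';python3 -c "
from h import *
rel(.469,.139,.107)"
```

```text
time_s: 3.4
position: [0.469, 0.1357, 0.1076]
orientation: [-3.08, -0.617, 0.01]
contact_force: [-0.2, 0.1, 0.4]
grip_width: 0.0004
t 3.4 p [0.469  0.1357 0.1076] xdeg 22.67 tilt [-0.007 -0.001] F [-0.2  0.1  0.4] w 0.0004 units [ 0.03 -0.08  0.02]
```

```bash
python3 -m creep '[{"travel":[0.02,0.08,0],"angular":[0,0,0],"hand":-1},{"travel":[0,0.08,0],"angular":[0,0,0],"hand":-1},{"travel":[0,0.06,0],"angular":[0,0,0],"hand":-1},{"travel":[-0.01,0.06,0],"angular":[0,0,0],"hand":-1},{"travel":[-0.01,0.06,0],"angular":[0,0,0],"hand":-1}]';python3 -c "
from h import *
rel(.4794,.1023,.107)"
```

```text
time_s: 4.03
position: [0.475, 0.1221, 0.1098]
orientation: [-3.08, -0.616, 0.008]
contact_force: [-4.2, 4.7, -0.4]
grip_width: 0.0006
t 4.025 p [0.475  0.1221 0.1098] xdeg 22.63 tilt [-0.005 -0.   ] F [-4.2  4.7 -0.4] w 0.0006 units [-0.09  0.5   0.07]
```

```bash
python3 -m creep '[{"travel":[-0.02,0.06,0.02],"angular":[0,0,0],"hand":-1},{"travel":[-0.02,0.06,0.02],"angular":[0,0,0],"hand":-1},{"travel":[-0.01,0.06,0.01],"angular":[0,0,0],"hand":-1},{"travel":[-0.01,0.06,0.01],"angular":[0,0,0],"hand":-1},{"travel":[-0.01,0.06,0.01],"angular":[0,0,0],"hand":-1}]';python3 -c "
from h import *
rel(.4794,.1023,.107)"
```

```text
time_s: 4.65
position: [0.4771, 0.1108, 0.1076]
orientation: [-3.078, -0.618, 0.006]
contact_force: [-2.5, 3.9, 4.0]
grip_width: 0.0004
t 4.65 p [0.4771 0.1108 0.1076] xdeg 22.72 tilt [-0.004  0.001] F [-2.5  3.9  4. ] w 0.0004 units [-0.03  0.22  0.01]
```

```bash
python3 -m creep '[{"travel":[-0.01,0.06,0.01],"angular":[0,0,0],"hand":-1},{"travel":[-0.01,0.06,0.01],"angular":[0,0,0],"hand":-1},{"travel":[-0.01,0.06,0.01],"angular":[0,0,0],"hand":-1},{"travel":[0,0.06,0.01],"angular":[0,0,0],"hand":-1}]';python3 -c "
from h import *
rel(.4842,.092,.107)"
```

```text
time_s: 5.15
position: [0.48, 0.1009, 0.106]
orientation: [-3.078, -0.619, 0.006]
contact_force: [-2.3, 4.2, 3.9]
grip_width: 0.0004
t 5.15 p [0.48   0.1009 0.106 ] xdeg 22.73 tilt [-0.004  0.001] F [-2.3  4.2  3.9] w 0.0004 units [ 0.01  0.25 -0.03]
```

```bash
python3 -m creep '[{"travel":[0,0.06,-0.01],"angular":[0,0,0],"hand":-1},{"travel":[0,0.06,0],"angular":[0,0,0],"hand":-1}]'
```

```text
time_s: 5.4
position: [0.4815, 0.096, 0.106]
orientation: [-3.078, -0.618, 0.007]
contact_force: [-3.0, 3.7, 2.8]
grip_width: 0.0008
```

```bash
python3 -m creep '[{"travel":[0,0.06,0],"angular":[0,0,0],"hand":-1},{"travel":[0,0.06,0],"angular":[0,0,0],"hand":-1}]'
```

```text
time_s: 5.65
position: [0.4833, 0.0912, 0.106]
orientation: [-3.078, -0.619, 0.008]
contact_force: [-3.3, 3.2, 2.0]
grip_width: 0.0004
```

```bash
python3 -m creep '[{"travel":[0.01,0.06,0],"angular":[0,0,0],"hand":-1},{"travel":[0.01,0.06,0],"angular":[0,0,0],"hand":-1}]'
```

```text
time_s: 5.9
position: [0.4857, 0.0866, 0.1059]
orientation: [-3.078, -0.618, 0.009]
contact_force: [-4.0, 2.9, 3.0]
grip_width: 0.0007
```

```bash
python3 -m creep '[{"travel":[0.01,0.06,0],"angular":[0,0,0],"hand":-1},{"travel":[0.01,0.06,0],"angular":[0,0,0],"hand":-1}]'
```

```text
time_s: 6.15
position: [0.4882, 0.0819, 0.1058]
orientation: [-3.079, -0.618, 0.01]
contact_force: [-3.2, 3.5, 2.7]
grip_width: 0.0007
```

```bash
python3 -m creep '[{"travel":[0.01,0.06,0],"angular":[0,0,0],"hand":-1},{"travel":[0.01,0.06,0],"angular":[0,0,0],"hand":-1}]'
```

```text
time_s: 6.4
position: [0.4908, 0.0774, 0.1058]
orientation: [-3.079, -0.618, 0.011]
contact_force: [-3.9, 2.8, 2.6]
grip_width: 0.0004
```

```bash
python3 -m creep '[{"travel":[0.02,0.06,0],"angular":[0,0,0],"hand":-1},{"travel":[0.01,0.06,0],"angular":[0,0,0],"hand":-1}]'
```

```text
time_s: 6.65
position: [0.4941, 0.0729, 0.1057]
orientation: [-3.079, -0.618, 0.011]
contact_force: [0.1, -0.0, -0.2]
grip_width: 0.0005
```

The force dropped to zero, so the dial has snapped in. I'll back off, go up and look.

```bash
python3 -m creep '[{"travel":[-0.05,-0.3,0],"angular":[0,0,0],"hand":-1},{"travel":[0,0,-0.8],"angular":[0,0,0],"hand":-1},{"travel":[0,0,-0.8],"angular":[0,0,0],"hand":-1},{"travel":[-0.6,0.3,-0.8],"angular":[0,0,0],"hand":-1},{"travel":[-0.6,0.3,-0.3],"angular":[0,0,0],"hand":-1},{"travel":[-0.5,0.3,-0.1],"angular":[0,0,0],"hand":-1},{"travel":[0,0,0],"angular":[0,0,0],"hand":-1}]';python3 -c "
from h import *
rel(.606,-.2966);save('wrist','w2')"
```

```text
time_s: 7.52
position: [0.4368, 0.0249, 0.2214]
orientation: [3.078, 0.62, -0.008]
contact_force: [0.0, 1.1, -0.2]
grip_width: 0.0004
t 7.525 p [0.4368 0.0249 0.2214] xdeg 22.76 tilt [-0.005 -0.002] F [ 0.   1.1 -0.2] w 0.0004 units [ 0.79  9.05 -0.  ]
```

View pics/w2.png

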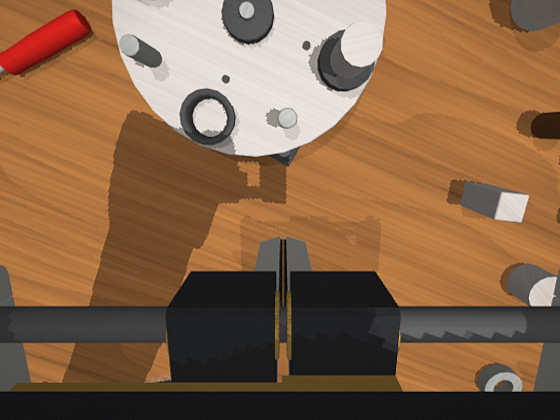

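Wrist view: nest rim (208,116), post2 top (288,118), post1 top (129,45), blank in its neighbouring nest (363,45). The hub is at about (247,12).

```bash
python3 -c "
from h import *
for c in (ray('w2',247,12,.099)[:2],np.array([.5745,.1148])):
 print(c)
 for n,u,v,z in(('nest',208,115.5,.098),('nestfloor',209,118,.08),('post2',288,117.5,.13),('post1',129,45,.13),('B1',363,45,.15)):
  p=ray('w2',u,v,z)[:2];print(n,p,np.degrees(np.arctan2(*(p-c)[::-1])),np.linalg.norm(p-c))
"
```

```text
[0.57468846 0.11359667]
nest [0.48567709 0.1157663 ] 178.6037015375419 0.08903781168151499
nestfloor [0.4831019  0.11802029] 177.23476688225708 0.0916933364096611
post2 [0.51003999 0.05037944] -135.64130389699653 0.09042036280175705
post1 [0.51211973 0.1805176 ] 133.0749925077898 0.09161472143192702
B1 [0.57395638 0.02133336] -90.45461487066773 0.09226620778334532
[0.5745 0.1148]
nest [0.48567709 0.1157663 ] 179.3767041225322 0.08882816611421257
nestfloor [0.4831019  0.11802029] 177.98209361297094 0.09145481874878732
post2 [0.51003999 0.05037944] -135.01753658800325 0.09113232462592229
post1 [0.51211973 0.1805176 ] 133.5076145301186 0.09060960510970915
B1 [0.57395638 0.02133336] -90.33323814366187 0.09346821752852856
```

```bash
python3 -m creep '[{"travel":[-0.15,0.83,0],"angular":[0,0,0],"hand":0.28},{"travel":[-0.15,0.83,0],"angular":[0,0,0],"hand":0.28},{"travel":[-0.15,0.83,0],"angular":[0,0,0],"hand":0.28},{"travel":[-0.15,0.83,0],"angular":[0,0,0],"hand":0.28},{"travel":[-0.15,0.83,0],"angular":[0,0,0],"hand":0.28},{"travel":[-0.15,0.83,0],"angular":[0,0,0],"hand":0.28},{"travel":[-0.15,0.83,0],"angular":[0,0,0],"hand":0.28},{"travel":[-0.15,0.83,0],"angular":[0,0,0],"hand":0.28},{"travel":[-0.15,0.83,0],"angular":[0,0,0],"hand":0.28},{"travel":[-0.15,0.83,0],"angular":[0,0,0],"hand":0.28},{"travel":[0,0,0],"angular":[0,0,0],"hand":0.28}]';python3 -c "
from h import *
rel(.606,-.2966);save('wrist','w3')"
```

```text
time_s: 8.95
position: [0.5218, -0.3027, 0.2158]
orientation: [-3.073, -0.641, 0.011]
contact_force: [0.1, 0.8, -0.3]
grip_width: 0.0598
t 8.95 p [ 0.5218 -0.3027  0.2158] xdeg 23.56 tilt [-0.007  0.001] F [ 0.1  0.8 -0.3] w 0.0598 units [ 1.99  0.7  -0.01]
```

View pics/w3.png

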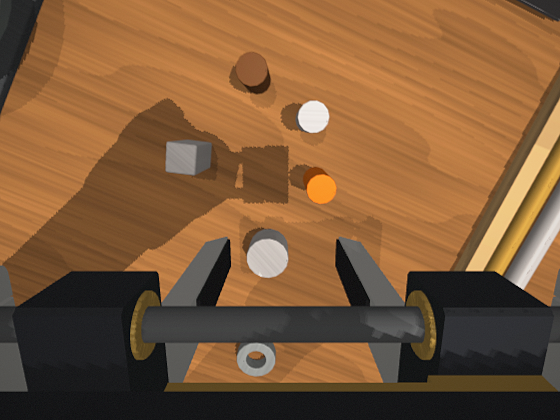

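Wrist view: the white round blank's top is at (313.5,116.5). Brown is at (252,69), orange (321,188), square (188,157) and stub (267,257). The blank is the one identified earlier.

```bash
python3 -c "
from h import *
p=ray('w3',313.5,116.5,.07);print(p);print(ray('w3',321,188,.07),ray('w3',252,69,.07))
rel(p[0],p[1],.028)"
```

```text
[ 0.60688469 -0.29750805  0.07      ]
[ 0.54785447 -0.33299914  0.07      ] [ 0.62237021 -0.22845488  0.07      ]
t 9.0 p [ 0.5219 -0.301   0.2159] xdeg 23.66 tilt [-0.007  0.001] F [ 0.2  0.7 -0.1] w 0.0604 units [2.01 0.79 4.68]
```

```bash
python3 -m creep '[{"travel":[0.67,0.26,0],"angular":[0,0,0],"hand":0.28},{"travel":[0.67,0.26,0],"angular":[0,0,0],"hand":0.28},{"travel":[0.67,0.27,0],"angular":[0,0,0],"hand":0.28},{"travel":[0,0,0.5],"angular":[0,0,0],"hand":0.28},{"travel":[0,0,0.5],"angular":[0,0,0],"hand":0.28},{"travel":[0,0,0.5],"angular":[0,0,0],"hand":0.28}]';python3 -c "
from h import *
rel(.6065,-.2973,.028)"
```

```text
time_s: 9.75
position: [0.612, -0.2888, 0.1517]
orientation: [-3.068, -0.653, 0.01]
contact_force: [-0.8, 0.0, -1.1]
grip_width: 0.0605
t 9.75 p [ 0.612  -0.2888  0.1517] xdeg 24.04 tilt [-0.007  0.003] F [-0.8  0.  -1.1] w 0.0605 units [-0.2   0.16  3.09]
```

```bash
python3 -m creep '[{"travel":[-0.2,0.16,0],"angular":[0,0,0],"hand":0.28},{"travel":[0,0,0.5],"angular":[0,0,0],"hand":0.28},{"travel":[0,0,0.5],"angular":[0,0,0],"hand":0.28}]';python3 -c "
from h import *
rel(.6065,-.2973,.028)"
```

```text
time_s: 10.12
position: [0.6052, -0.2985, 0.1095]
orientation: [-3.068, -0.652, 0.011]
contact_force: [0.2, 0.1, -0.4]
grip_width: 0.0606
t 10.125 p [ 0.6052 -0.2985  0.1095] xdeg 23.99 tilt [-0.008  0.003] F [ 0.2  0.1 -0.4] w 0.0606 units [ 0.06 -0.    2.04]
```

```bash
python3 -m creep '[{"travel":[0.05,0,0.5],"angular":[0,0,0],"hand":0.28},{"travel":[0,0,0.5],"angular":[0,0,0],"hand":0.28},{"travel":[0,0,0.5],"angular":[0,0,0],"hand":0.28},{"travel":[0,0,0.5],"angular":[0,0,0],"hand":0.28},{"travel":[0,0,0],"angular":[0,0,0],"hand":0.28}]';python3 -c "
from h import *
rel(.6065,-.2973,.028)"
```

```text
time_s: 10.75
position: [0.6052, -0.2966, 0.0213]
orientation: [-3.066, -0.652, 0.015]
contact_force: [-0.2, 0.1, 0.4]
grip_width: 0.06
t 10.75 p [ 0.6052 -0.2966  0.0213] xdeg 24.01 tilt [-0.011  0.005] F [-0.2  0.1  0.4] w 0.06 units [ 0.02  0.03 -0.17]
```

```bash
python3 -m creep '[{"travel":[0.02,0.03,-0.17],"angular":[-0.003,0.0025,0],"hand":0.28},{"travel":[0,0,0],"angular":[0,0,0],"hand":0.28}]';python3 -c "
from h import *
rel(.6065,-.2973,.028)"; python3 -m creep '[{"travel":[0,0,0],"angular":[0,0,0],"hand":-1},{"travel":[0,0,0],"angular":[0,0,0],"hand":-1},{"travel":[0,0,0],"angular":[0,0,0],"hand":-1},{"travel":[0,0,0],"angular":[0,0,0],"hand":-1},{"travel":[0,0,0],"angular":[0,0,0],"hand":-1},{"travel":[0,0,0],"angular":[0,0,0],"hand":-1}]';python3 -c "
from h import *
rel(.6065,-.2973,.2)"
```

```text
time_s: 11.0
position: [0.6074, -0.2977, 0.0297]
orientation: [3.071, 0.653, 0.004]
contact_force: [-0.1, 0.3, -0.2]
grip_width: 0.06
t 11.0 p [ 0.6074 -0.2977  0.0297] xdeg 24.01 tilt [ 0.003 -0.002] F [-0.1  0.3 -0.2] w 0.06 units [-0.02 -0.02  0.04]
time_s: 11.75
position: [0.608, -0.2979, 0.0312]
orientation: [3.07, 0.653, 0.006]
contact_force: [-0.2, -0.2, 2.5]
grip_width: 0.0297
t 11.75 p [ 0.608  -0.2979  0.0312] xdeg 24.01 tilt [ 0.004 -0.003] F [-0.2 -0.2  2.5] w 0.0297 units [-0.01 -0.01 -4.22]
```

```bash
python3 -m creep '[{"travel":[0,0,-0.4],"angular":[0,0,0],"hand":-1},{"travel":[0,0,-0.9],"angular":[0,0,0],"hand":-1},{"travel":[0,0,-0.9],"angular":[0,0,0],"hand":-1},{"travel":[0,0,-0.9],"angular":[0,0,0],"hand":-1},{"travel":[-0.1,-0.4,-0.9],"angular":[0,0,0],"hand":-1},{"travel":[-0.1,-0.8,-0.8],"angular":[0,0,0],"hand":-1},{"travel":[-0.1,-0.8,0],"angular":[0,0,0],"hand":-1},{"travel":[-0.1,-0.8,0],"angular":[0,0,0],"hand":-1},{"travel":[-0.1,-0.8,0],"angular":[0,0,0],"hand":-1},{"travel":[-0.1,-0.8,0],"angular":[0,0,0],"hand":-1},{"travel":[-0.1,-0.8,0],"angular":[0,0,0],"hand":-1},{"travel":[-0.1,-0.8,0],"angular":[0,0,0],"hand":-1},{"travel":[-0.1,-0.8,0],"angular":[0,0,0],"hand":-1},{"travel":[-0.1,-0.8,0],"angular":[0,0,0],"hand":-1},{"travel":[-0.1,-0.8,0],"angular":[0,0,0],"hand":-1},{"travel":[-0.1,-0.8,0],"angular":[0,0,0],"hand":-1},{"travel":[-0.1,-0.8,0],"angular":[0,0,0],"hand":-1},{"travel":[0,0,0],"angular":[0,0,0],"hand":-1},{"travel":[0,0,0],"angular":[0,0,0],"hand":-1}]';python3 -c "
from h import *
rel(.482,.1165,.24);save('wrist','w4')"
```

```text
time_s: 14.12
position: [0.3898, 0.0578, 0.242]
orientation: [3.056, 0.654, 0.027]
contact_force: [0.8, 0.1, -1.7]
grip_width: 0.0299
t 14.125 p [0.3898 0.0578 0.242 ] xdeg 24.16 tilt [ 0.021 -0.012] F [ 0.8  0.1 -1.7] w 0.0299 units [ 2.7  -0.4   0.08]
```

View pics/w4.png

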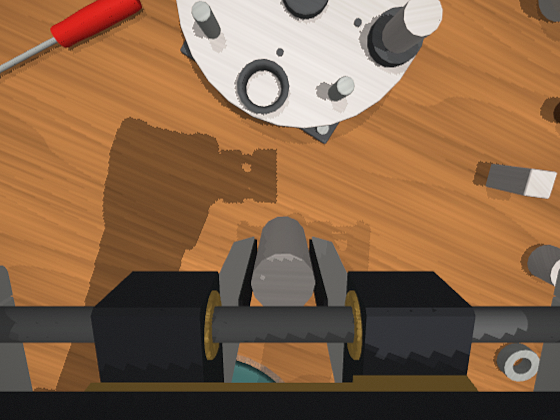

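Wrist view: the blank is held straight between the fingers. Nest rim outer ellipse is about (262.5,86), inner floor (264,90), post2 top (345,85), post1 top (203,10).

```bash
python3 -c "
from h import *
for n,u,v,z in(('rim',262.5,86,.097),('floor',264.5,90,.081),('post2',345,85,.13),('post1',203,10,.13),('B1',423,15,.15)):
  print(n,ray('w4',u,v,z))
im=np.load('pics/w4.npz')['im'];g=cv2.cvtColor(im,cv2.COLOR_RGB2GRAY)[50:122,226:300]
m=(g<110).astype(np.uint8)
cs,_=cv2.findContours(m,cv2.RETR_CCOMP,cv2.CHAIN_APPROX_NONE)
for c in sorted(cs,key=len)[-3:]:print(len(c),np.add(cv2.fitEllipse(c)[0],(226,50)),cv2.fitEllipse(c)[1:])
rel(.482,.1165,.19)
s=observe();R=Rn.from_rotvec(s['orientation']).as_matrix();z=R[:,2];print('ang units',np.round(R.T@np.cross(z,[0,0,-1])/np.pi,4))
"
```

```text
rim [0.48421454 0.1167309  0.097     ]
floor [0.48344582 0.11496408 0.081     ]
post2 [0.50956659 0.05116891 0.13      ]
post1 [0.51334476 0.17922796 0.13      ]
B1 [0.57383406 0.02223797 0.15      ]
90 [242.55465698 112.44362259] ((8.53015422821045, 44.22410583496094), 117.26251983642578)
102 [263.01821899  88.19018555] ((35.502296447753906, 36.941280364990234), 177.71559143066406)
150 [262.45193863  86.0913353 ] ((50.76873016357422, 53.666500091552734), 175.13621520996094)
t 14.175 p [0.3899 0.0578 0.242 ] xdeg 24.16 tilt [ 0.02  -0.012] F [-0.2  0.5 -0.4] w 0.0294 units [ 2.68 -0.42  1.33]
ang units [ 0.0061 -0.0044  0.    ]
```

```bash
python3 -m creep '[{"travel":[0.7,-0.1,0],"angular":[0.006,-0.0044,0],"hand":-1},{"travel":[0.8,-0.1,0.2],"angular":[0,0,0],"hand":-1},{"travel":[0.7,-0.1,0.3],"angular":[0,0,0],"hand":-1},{"travel":[0.4,-0.1,0.3],"angular":[0,0,0],"hand":-1},{"travel":[0,0,0],"angular":[0,0,0],"hand":-1}]';cat >> h.py <<'E'
def ang():
    s=observe();R=Rn.from_rotvec(s['orientation']).as_matrix();print('ang units',np.round(R.T@np.cross(R[:,2],[0,0,-1])/np.pi,4))
E
python3 -c "
from h import *
rel(.485,.116,.15);ang()"
```

```text
time_s: 14.8
position: [0.4832, 0.1124, 0.2094]
orientation: [3.074, 0.646, -0.001]
contact_force: [-1.0, -0.2, -1.1]
grip_width: 0.0299
t 14.8 p [0.4832 0.1124 0.2094] xdeg 23.73 tilt [-0.001 -0.   ] F [-1.  -0.2 -1.1] w 0.0299 units [ 0.08 -0.07  1.48]
ang units [0.     0.0002 0.    ]
```

```bash
python3 -m creep '[{"travel":[0.08,-0.07,0.4],"angular":[0,0,0],"hand":-1},{"travel":[0,0,0.4],"angular":[0,0,0],"hand":-1},{"travel":[0,0,0.4],"angular":[0,0,0],"hand":-1},{"travel":[0,0,0.35],"angular":[0,0,0],"hand":-1},{"travel":[0,0,0],"angular":[0,0,0],"hand":-1}]';
python3 -c "
from h import *
rel(.485,.116,.113);ang();save('wrist','w5');save('scene','s5')
a=np.load('pics/s5.npz')['im'][175:275,225:355,::-1];b=np.load('pics/w5.npz')['im'][150:330,150:420,::-1]
a=cv2.resize(a,None,fx=3,fy=3,interpolation=2);b=cv2.resize(b,None,fx=1.45,fy=1.66,interpolation=2)
h=min(len(a),len(b));cv2.imwrite('pics/c5.png',np.hstack([a[:h],b[:h]]))"
```

```text
time_s: 15.42
position: [0.4841, 0.1142, 0.1432]
orientation: [3.074, 0.642, -0.002]
contact_force: [0.7, -0.5, -0.5]
grip_width: 0.0293
t 15.425 p [0.4841 0.1142 0.1432] xdeg 23.61 tilt [-0.001 -0.002] F [ 0.7 -0.5 -0.5] w 0.0293 units [ 0.04 -0.03  0.76]
ang units [0.0003 0.0005 0.    ]
```

View pics/c5.png

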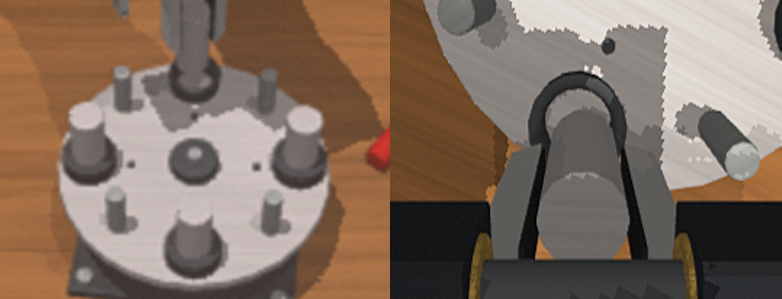

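The blank hangs over the cup in both views, about 2 mm too far along +y of the tool. I'll correct that and lower gently.

```bash
python3 -m creep '[{"travel":[0.04,-0.05,0],"angular":[0,0,0],"hand":-1},{"travel":[0,0,0.15],"angular":[0,0,0],"hand":-1},{"travel":[0,0,0.15],"angular":[0,0,0],"hand":-1},{"travel":[0,0,0.1],"angular":[0,0,0],"hand":-1}]';
python3 -c "
from h import *
rel(.485,.116,.111);ang()"
```

```text
time_s: 16.02
position: [0.4864, 0.1172, 0.1286]
orientation: [3.073, 0.642, 0.004]
contact_force: [0.1, -0.9, -2.0]
grip_width: 0.0295
t 16.025 p [0.4864 0.1172 0.1286] xdeg 23.61 tilt [ 0.003 -0.001] F [ 0.1 -0.9 -2. ] w 0.0295 units [-0.04  0.01  0.44]
ang units [ 0.0008 -0.0008  0.    ]
```

```bash
python3 -m creep '[{"travel":[-0.03,0,0.1],"angular":[0,0,0],"hand":-1},{"travel":[0,0,0.1],"angular":[0,0,0],"hand":-1},{"travel":[0,0,0.08],"angular":[0,0,0],"hand":-1}]';
python3 -c "
from h import *
rel(.485,.116,.111);ang()"
```

```text
time_s: 16.4
position: [0.4851, 0.1166, 0.1165]
orientation: [3.073, 0.642, 0.004]
contact_force: [-0.5, 0.1, -0.3]
grip_width: 0.0296
t 16.4 p [0.4851 0.1166 0.1165] xdeg 23.6 tilt [ 0.003 -0.001] F [-0.5  0.1 -0.3] w 0.0296 units [-0.01  0.01  0.14]
ang units [ 0.0007 -0.0007  0.    ]
```

Already about 12 mm inside the cup with no side force.

```bash
python3 -m creep '[{"travel":[0,0,0.06],"angular":[0,0,0],"hand":-1},{"travel":[0,0,0.05],"angular":[0,0,0],"hand":-1}]';  python3 -m creep '[{"travel":[0,0,0.04],"angular":[0,0,0],"hand":-1}]'
```

```text
time_s: 16.65
position: [0.4851, 0.1166, 0.1117]
orientation: [3.073, 0.642, 0.004]
contact_force: [0.0, 0.5, -1.5]
grip_width: 0.0292
time_s: 16.77
position: [0.4856, 0.1168, 0.111]
orientation: [3.073, 0.642, 0.005]
contact_force: [-8.9, -2.1, 35.2]
grip_width: 0.0297
```

Floor reached at TCP z = 0.111, as expected. I'll relieve the pressure and release.

```bash
python3 -m creep '[{"travel":[0,0,-0.03],"angular":[0,0,0],"hand":-1}]';  python3 -m creep '[{"travel":[0,0,0],"angular":[0,0,0],"hand":0},{"travel":[0,0,0],"angular":[0,0,0],"hand":0},{"travel":[0,0,0],"angular":[0,0,0],"hand":0},{"travel":[0,0,0],"angular":[0,0,0],"hand":0}]'; python3 -m creep '[{"travel":[0,0,-0.3],"angular":[0,0,0],"hand":0},{"travel":[0,0,-0.5],"angular":[0,0,0],"hand":0},{"travel":[0,0,-0.8],"angular":[0,0,0],"hand":0},{"travel":[0,0,-0.8],"angular":[0,0,0],"hand":0},{"travel":[-0.7,0,-0.8],"angular":[0,0,0],"hand":0},{"travel":[-0.8,0,0],"angular":[0,0,0],"hand":0},{"travel":[-0.7,0,0],"angular":[0,0,0],"hand":0},{"travel":[-0.5,0,0],"angular":[0,0,0],"hand":0},{"travel":[0,0,0],"angular":[0,0,0],"hand":0}]'; python3 -c "
from h import *
save('wrist','w6');save('scene','s6');rel(.485,.116)
a=np.load('pics/s6.npz')['im'][165:285,100:350,::-1];b=np.load('pics/w6.npz')['im'][0:250,100:450,::-1]
cv2.imwrite('pics/c6.png',np.vstack([cv2.resize(a,(600,288),interpolation=2),cv2.resize(b,(600,312))[:312]]))"
```

```text
time_s: 16.9
position: [0.4857, 0.1169, 0.1124]
orientation: [3.073, 0.642, 0.006]
contact_force: [0.1, -0.2, -2.0]
grip_width: 0.0297
time_s: 17.4
position: [0.4858, 0.117, 0.1124]
orientation: [3.073, 0.642, 0.006]
contact_force: [-0.0, 0.1, 1.0]
grip_width: 0.0469
time_s: 18.52
position: [0.3838, 0.0743, 0.2501]
orientation: [3.072, 0.645, 0.014]
contact_force: [1.2, 0.8, 0.2]
grip_width: 0.047
t 18.625 p [0.3847 0.0748 0.2499] xdeg 23.77 tilt [0.009 0.   ] F [-0.5  0.3 -0.2] w 0.0473 units [2.71 0.07 0.02]
```

View pics/c6.png

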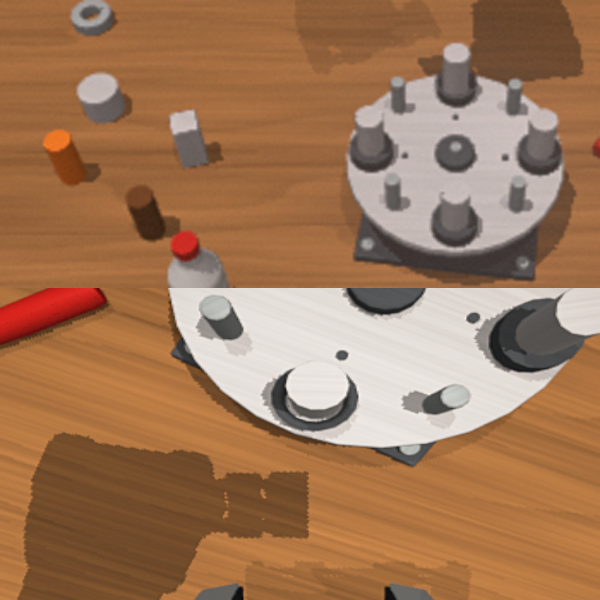

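The blank stands upright in the nest, level with the clamped ones, and the bystanders are unmoved. I'll check the numbers before handing in.

```bash
python3 -c "
from h import *
a=ray('w6',225.4,13.6,.13);b=ray('w6',366,84,.13);t=ray('w6',285,75,.15)
print(a,b,t,'chord',np.degrees(np.arctan2(*(a-b)[1::-1])))
a4,b4=ray('w4',203,10,.13),ray('w4',345,85,.13);print('chord before',np.degrees(np.arctan2(*(a4-b4)[1::-1])))
x,y=np.load('pics/scene1.npz')['im'],np.load('pics/s6.npz')['im']
d=(np.abs(x.astype(int)-y).max(2)>60).astype(np.uint8)
n,_,st,ce=cv2.connectedComponentsWithStats(d)
print([(st[i][:5].tolist()) for i in range(1,n) if st[i][4]>25 and st[i][1]>150])
print(proj('s6',[.4845,.116,.15]))
"
```

```text
[0.51351657 0.18109545 0.13      ] [0.51143326 0.05125601 0.13      ] [0.4870172 0.1164485 0.15     ] chord 89.08074985227245
chord before 88.31007361801713
[[285, 183, 11, 10, 76], [257, 192, 11, 9, 64], [281, 195, 20, 15, 156], [302, 198, 17, 18, 163], [245, 204, 30, 33, 391], [308, 217, 26, 40, 420], [127, 237, 23, 22, 202], [257, 240, 22, 21, 235], [280, 248, 21, 20, 202]]
[289.49193161 186.16336566]
```

```bash
python3 -c "
from workcell import *
print(sign_off())"
```

```text
the job is handed in; nothing more can be done
None
```

The dial sits in the next index position, the round blank stands fully home in the empty nest, and I handed the job in at about 18.6 s of the 64 s allowed.

- **Dial:** I pushed it counter-clockwise by post2 with the shut fingers. Contact readings between steps were about 5–6 N. Near the notch the force fell to zero as the dial snapped in, with the post about 3° ahead of the finger, and I backed away. I judged the drop from that force and the pictures, because the index pin cannot be seen.
- **Blank:** I gripped the silver round blank and lowered it into the nest until it met the floor at the expected height. I then released it and raised the arm clear.
- **Last checks:** The blank is upright with its top where the full depth predicts (about 0.5 pixel off). The line between two posts still points the same way to within 1°, which is reading error. Comparing the first and last scene pictures shows only the dial and the blank changed.
- **Higher than wanted:** When the blank met the nest floor, the force briefly read about 35 N, mostly downward with about 9 N sideways. I relieved it at once and the dial did not shift. The 20 N limit was given for pushing the dial round, but this touch was above that figure.

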